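# Set the modelling turntable's speed and start it

### The arm

A 6-joint arm with a two-finger parallel gripper is mounted at the origin on the work surface. World frame = base frame: x ahead of the robot, y to its left, z up, the work surface at z = 0. Lengths are in mm, angles in rad, forces in N, time in s.
With the tool pointing down it reaches from about 400 to 925 mm from the base axis. Payload 12.5 kg.
Tool frame: the origin (TCP) lies midway between the tips of the shut fingers; the grasp point (between the pads) lies 19 mm behind it; z points along the fingers, y is the line along which they close (so a half turn about z gives the same grasp; the last joint's range is limited). The gripper opens to 95 mm and grips with 3 to 60 N. Pads are 20 mm wide; open, the fingers measure 119 mm over their backs; the gripper's body (75 mm by 180 mm) begins 59 mm behind the grasp point.
Start: joints at [-1.333, 0.491, 1.559, -0, 1.092, -0.106], TCP at [210.69, -588.436, 214.661] pointing down, gripper open.
Joint ranges: [-3.1, 3.1], [-0.84, 2.19], [0.05, 2.79], [-1.13, 4.28], [0.06, 2.93], [-2.69, 2.69]. Speed limits (rad/s): [2.22, 2.22, 2.79, 3.14, 3.14, 3.14].

### API

Orientations are given as [roll, pitch, yaw] about the fixed x, y, z axes, in that order (R = Rz(yaw) Ry(pitch) Rx(roll)).
In Python, from cell import state, read_camera, camera_info, env gives the robot as it stands.
- The arm moves only by the tool move_arm, never from a script. Its argument "commands" is a list of rows, each a list of 3 entries, a list of its own where there are three numbers: the shift along the world's x, y, z in cm, then the turn, a rotation vector about the world's x, y, z in degrees, then the opening, from 0 (shut) to 1 (fully open). A call has 1 to 10 rows; each row shifts and turns the commanded pose from where the row before left it; what a row does not reach is not made up. A row lasts 1/10 s, in which the tool goes at most 50 mm and 8.59 degrees, less where a joint would pass 70% of its speed; a pose out of reach is approached as far as the arm can. A call with a gripper value outside its range is refused whole. The fingers move at their own pace and stop on an object; the grip force is fixed at half the most. Time passes only in rows, so rows that do not move let the fingers close. It gives the time, the measured TCP pose, the force, the opening and the grip force at its end, in the units of the state.
- state(): the state, without advancing time (a new reading comes with each control period).
- read_camera(name): name is "scene" or "top"; returns the picture (384x512x3 uint8, blue, green, red); there is no depth.
- camera_info(name): a dict with "K" (3x3 intrinsics, pixels), "cam_to_world" (4x4, takes a point from camera to world coordinates). Camera axes: x right, y down, z forward; pixel columns grow to the right and rows downward; lengths in mm; the calibration is good to about 2 mm. A picture is of the moment at which its call begins. camera_info takes no time and is no camera call.
- env.job_done(): hands the job in; it is judged then, once.
The state is a dict: "t": time; "joints": joint angles; "qvel": joint speeds; "tau": joint torques, N m; "eef_pos": TCP position; "tcp_rot": TCP orientation; "ft_force": force on the tool from outside, world axes, zero at the start; "moment": the same for the moment, N m; "opening": opening from 0.0 (shut) to 1.0 (fully open); "grip_force": force on a finger pad.
Only numpy, scipy, OpenCV 4.12 (cv2) and the standard library are available. Lean on these libraries where they do the work, as an engineer would, in place of code of your own. Each camera call takes 0.05 s, during which the arm holds its last target. There are 200 camera calls.

### The job

On the grey turntable console, push the pointer handle of the speed selector round clockwise with a fingertip, click by click, until it rests on the fifth bar mark after the round off dot; only then press the round start button all the way down and let it come up again. Push the handle from one side, do not pinch it, and leave the pots, tools and other things on the bench where they stand.

Things in the scene. Friction and masses are not known exactly. Their poses are not given: they have to be found in the camera images.
- console: Grey control box fixed to the bench, 190 (x) by 320 (y) by 70 mm high, flat top. Origin: centre of its underside. Its +x points to its back, away from the operator, +y to its left; its yaw varies. On the top, in its own x, y: speed selector axis at (0, +65) mm, start button at (-30, -95) mm; round the selector a dot (off), then seven bars, clockwise. A small pot stands on its back right corner.
- speed_axis (a point): Point on the selector's vertical turning axis, 23 mm above the console top, at half the height of its pointer handle; fixed to the console.
- speed_tip (a point): Centre of the end of the selector's handle, 48 mm from the axis, 23 mm above the console top; turns with it. Black upright bar with a white line on its ridge, 14 mm wide, from 14 mm behind the axis to 48 mm in front; its flat flanks reach from 8 to 34 mm above the console top, its ridge to 38 mm. Under it a round skirt, 26 mm radius, 8 mm high.
- speed (a joint): Selector angle in rad, growing clockwise seen from above. Detents every 0.524 (30 degrees): 0 off (dot), n-th bar at n x 0.524, fifth 2.618; stops at 0 and 3.67. Springs into the nearest detent; past halfway it jumps on, ahead of the finger. 3 to 6 N at its end moves it. In the console's frame it points at 105 degrees minus this angle (counter-clockwise from +x). Starts on off or bar 1, 2 or 3.
- start (a joint): Travel of the start button in m: 0 up, 0.006 fully down; a spring returns it, fully down takes 5 N.
- start_top (a point): Centre of the top face of the round start button (17 mm radius, pressed straight down; top 22 mm above the console when up, in a fixed collar of 25 mm radius, 12 mm high); the point moves down with it.
- pot: Bystander: small lidded paint pot, 32 mm wide, 34 mm high, loose on the console's back right corner. Origin at its underside.
- tape: Bystander: roll of paper tape lying flat, 92 mm wide, 24 mm high, left of the console. Origin at its underside.
- brush: Bystander: brush 170 mm long, lying in front of the console. Origin at its underside.
- mug: Bystander: mug, 76 mm wide, 85 mm high, behind the console. Origin at its underside.
- glaze: Bystander: glaze jar, 70 mm wide, 100 mm high, on the right. Origin at its underside.
- varnish: Bystander: bottle, 60 mm wide, 130 mm high, on the left. Origin at its underside.
- figure_mid (a point): Bystander: little tin robot figure, 34 by 52 mm, 132 mm high, far left; point at half its height.
- turntable: Powered turntable with an unfinished clay figure, 230 mm wide, 280 mm high, fixed to the bench on the far right. Origin at its underside.

How it is judged:
By the outcome, as a careful person would: the job done as asked, in the order asked, and still so for the second after the job is handed in, with the robot touching nothing.
It also fails if it takes over 51 s, if anything falls off the work surface, if the arm or the gripper's body presses on something with over 40 N, if the wrist force passes 120 N, or if a joint passes its speed limit or range.

## Working session

There is one attempt and no reset: what is moved stays moved. The work goes in short steps, Python scripts to look and compute and a tool call to move; the robot and the scene stay as the last step left them, time stands still between calls to the robot, and variables do not carry over. Pictures are saved under pics/ and viewed, at most 10 in all, crops included, and the job is handed in when it is done.

Besides the shell and the picture viewer there is one more tool, called after "Call:" as name(argument=value, ...), one argument or row to a line, values as JSON. move_arm: Moves the arm, as the interface text tells. Its arguments: {"type":"object","properties":{"commands":{"type":"array"}},"required":["commands"]}

```bash
mkdir -p pics
python3 - <<'E'
from cell import *
import cv2
for n in ("top","scene"):
    cv2.imwrite(f"pics/{n}0.png",cv2.resize(read_camera(n),(800,600),interpolation=cv2.INTER_CUBIC))
    i=camera_info(n);print(n,i["K"],i["cam_to_world"])
print(state())
E
```

```text
top [[451.13105697   0.         254.19338566]
 [  0.         451.13105697 196.74736654]
 [  0.           0.           1.        ]] [[ 2.15435633e-02 -9.90298547e-01  1.37275866e-01  3.54890762e+02]
 [-9.99762337e-01 -2.08808941e-02  6.26566151e-03 -8.78889138e+00]
 [-3.33843268e-03 -1.37378225e-01 -9.90513038e-01  1.63526037e+03]
 [ 0.00000000e+00  0.00000000e+00  0.00000000e+00  1.00000000e+00]]
scene [[394.49687021   0.         261.99488977]
 [  0.         394.49687021 198.80187801]
 [  0.           0.           1.        ]] [[-5.53594504e-01  6.24385001e-01 -5.51068504e-01  1.20042250e+03]
 [ 8.32585692e-01  4.29485393e-01 -3.49776161e-01  4.09694376e+02]
 [ 1.82808840e-02 -6.52445912e-01 -7.57614771e-01  1.00371501e+03]
 [ 0.00000000e+00  0.00000000e+00  0.00000000e+00  1.00000000e+00]]
{'t': 0.1, 'joints': array([-1.33257317e+00,  4.91472634e-01,  1.55938102e+00, -3.06494051e-06,
        1.09172782e+00, -1.05587998e-01]), 'qvel': array([-0.00181531, -0.0026303 , -0.00343653,  0.00115383,  0.00265556,
       -0.00044489]), 'tau': array([ 5.34384526e-03, -6.13621545e+01, -2.58604199e+01,  6.94777770e-02,
        4.69814998e-02, -4.01654722e-05]), 'eef_pos': array([ 210.649287  , -588.19895992,  214.13932631]), 'tcp_rot': array([-3.14060905e+00, -1.01510591e-04,  3.43812523e-01]), 'ft_force': array([ 0.22881875, -0.24636207,  0.20090732]), 'moment': array([ 0.04202913, -0.00194522, -0.02196601]), 'grip_force': 0.0, 'opening': 1.0009532713358145}
```

View pics/top0.png

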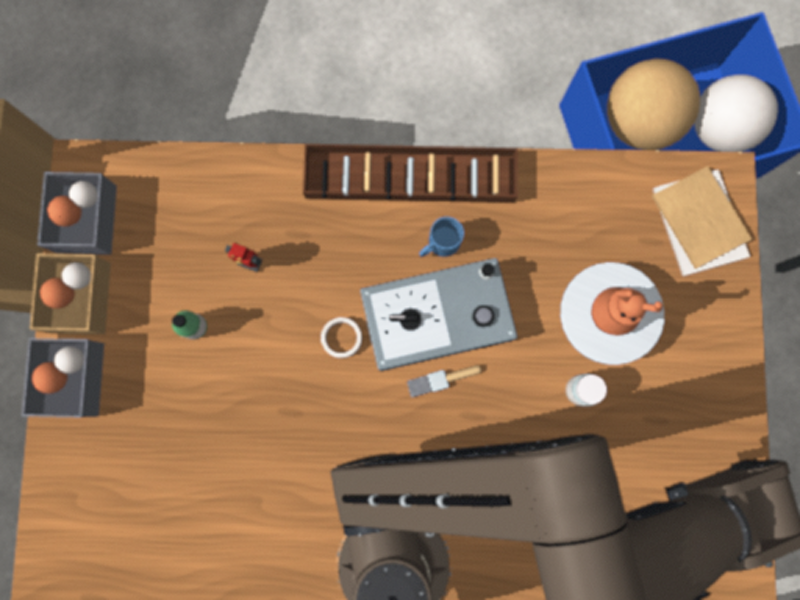

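View pics/scene0.png

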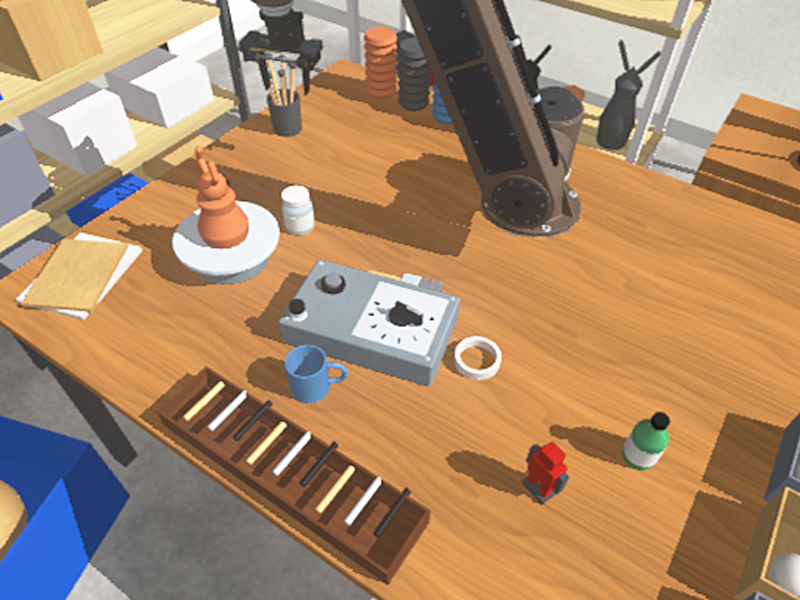

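The top view shows the console with top corners near (360,290), (497,260), (517,338) and (380,370). The selector is near (410,319) with its handle pointing left, and the button is near (484,316). Next I'll fit the pose.

```bash
cat > h.py <<'E'
import numpy as np, cv2
from cell import *
def ray(n,u,v,z):
    i=camera_info(n);T=i["cam_to_world"];d=T[:3,:3]@np.linalg.solve(i["K"],[u,v,1.]);o=T[:3,3]
    return o+d*(z-o[2])/d[2]
def proj(n,P):
    i=camera_info(n);T=i["cam_to_world"];p=(np.atleast_2d(P)-T[:3,3])@T[:3,:3]@np.array(i["K"]).T
    return p[:,:2]/p[:,2:]
def con(c,yaw,L):
    L=np.atleast_2d(L).astype(float);R=np.array([[np.cos(yaw),-np.sin(yaw)],[np.sin(yaw),np.cos(yaw)]])
    return np.c_[L[:,:2]@R.T+c,L[:,2]]
def crop(n,c,w,h,s,name,pts=None,img=None):
    img=read_camera(n) if img is None else img
    x,y=int(c[0]-w/2),int(c[1]-h/2)
    im=cv2.resize(img[y:y+h,x:x+w],None,fx=s,fy=s,interpolation=cv2.INTER_CUBIC)
    if pts is not None:
        for p in pts: cv2.circle(im,tuple(int(q) for q in (p-[x,y]+.5)*s),3,(0,0,255),1)
    cv2.imwrite(name,im)
E
python3 - <<'E'
from h import *
img=read_camera("top")
px=np.array([[360,290],[497,260],[517,338],[380,370]])*.64
W=np.array([ray("top",u,v,70) for u,v in px]);print(W)
L=np.array([[95,160],[95,-160],[-95,-160],[-95,160]])
c=W[:,:2].mean(0)
d=W[:,:2]-c
yaw=np.arctan2((L[:,0]*d[:,1]-L[:,1]*d[:,0]).sum(),(L*d).sum())
print(c,yaw,np.degrees(yaw))
for nm,z,u,v in(("sel",93,410,319),("btn",92,484,316)):
    w=ray("top",u*.64,v*.64,z)[:2]-c;R=np.array([[np.cos(yaw),np.sin(yaw)],[-np.sin(yaw),np.cos(yaw)]]);print(nm,R@w)
M=[[x,y,70] for x,y in L]+[[0,65,108],[-30,-95,92]]+[[48*np.cos(np.radians(105-30*k)),65+48*np.sin(np.radians(105-30*k)),108] for k in range(8)]
P=con(c,yaw,M)
crop("top",px.mean(0),130,96,6,"pics/c1.png",proj("top",P),img)
Ps=proj("scene",P);crop("scene",Ps[:4].mean(0),130,96,6,"pics/c2.png",Ps)
print(P[4:6])
E
```

```text
[[ 609.61285882   85.59328178   70.        ]
 [ 684.83475835 -222.29105158   70.        ]
 [ 508.69950255 -267.17551291   70.        ]
 [ 431.12127503   36.1326243    70.        ]]
[558.56709869 -91.9351646 ] 0.24884554344351173 14.257799389952597
sel [ 1.15048895 65.83961697]
btn [-29.0882118  -94.71927555]
[[ 542.55855891  -28.93733405  108.        ]
 [ 552.88827349 -191.39747377   92.        ]]
```

View pics/c1.png

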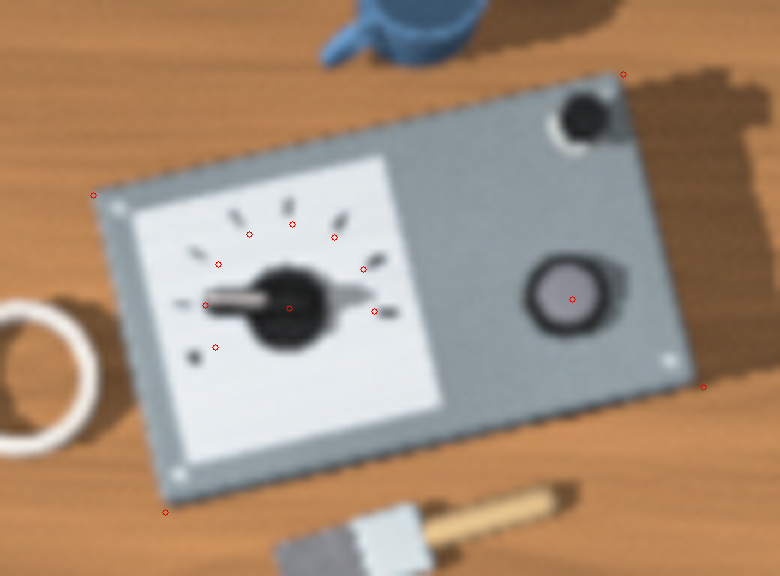

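View pics/c2.png

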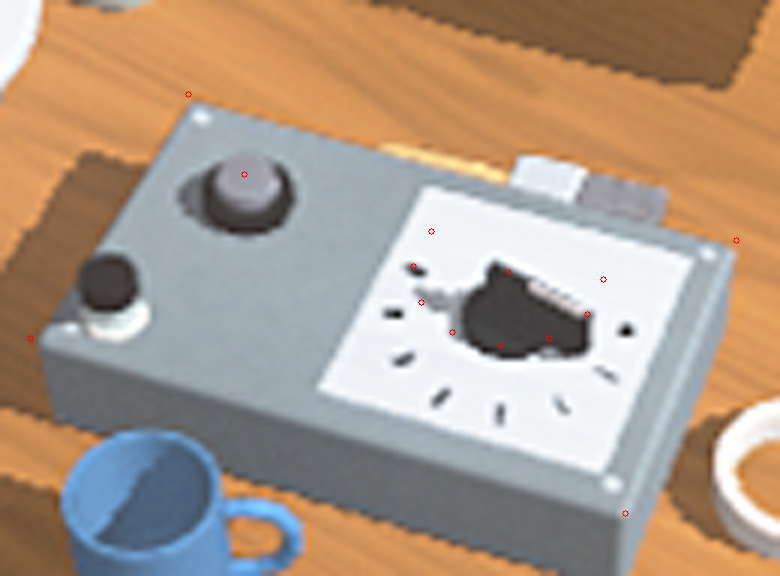

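The handle rests on bar 1 (crop c1: the handle tip at (205,300) points at the first bar after the dot at (195,357)). The refined fit puts the selector axis at about (544.5, -28) and the button at about (555, -190.5), with yaw 14.3°. I'm moving, fingers shut, to above the flank on the -x side.

Call:
move_arm(
  commands=[
    [[2, 4, 0], [0, 0, 0], 0],
    [[2, 4, 0], [0, 0, 0], 0],
    [[2, 4, 0], [0, 0, 0], 0],
    [[2, 4, 0], [0, 0, 0], 0],
    [[2, 4, 0], [0, 0, 0], 0],
    [[2, 4, 0], [0, 0, 0], 0],
    [[2, 4, 0], [0, 0, 0], 0],
    [[2, 4, 0], [0, 0, 0], 0],
    [[2, 4, 0], [0, 0, 0], 0],
    [[2, 4, 0], [0, 0, 0], 0],
  ],
)

```text
t: 1.2
eef_pos: [411.2, -186.8, 214.8]
tcp_rot: [3.141, -0.0, 0.344]
ft_force: [0.6, -0.5, 0.4]
opening: 0.219
grip_force: 0.0
```

Call:
move_arm(
  commands=[
    [[2, 4, 0], [0, 0, 0], 0],
    [[2, 4, 0], [0, 0, 0], 0],
    [[2, 4, 0], [0, 0, 0], 0],
    [[2, 4, 0], [0, 0, 0], 0],
    [[2, 4, 0], [0, 0, 0], 0],
    [[0, 0, 0], [0, 0, 0], 0],
    [[0, 0, 0], [0, 0, 0], 0],
  ],
)

```text
t: 1.9
eef_pos: [510.6, 12.4, 214.4]
tcp_rot: [-3.142, 0.001, 0.346]
ft_force: [-0.2, 0.1, -0.2]
opening: 0.006
grip_force: 0.0
```

Run:
```python
from h import *
s=state();print(s["eef_pos"],s["tcp_rot"],s["opening"],s["joints"],s["t"],s["ft_force"])
p=proj("top",s["eef_pos"])[0];q=proj("scene",[530,-30,100])[0]
a=read_camera("scene");crop("scene",q,130,100,6,"pics/s1.png",proj("scene",s["eef_pos"]),a)
A=np.array([544.5,-28]);w=s["tcp_rot"][2]
pr=None
for th in range(18,148,8):
    f=np.radians(119.3-th);u=np.array([np.cos(f),np.sin(f)]);n=np.array([-u[1],u[0]])
    sup=10*abs(n@[np.cos(w),np.sin(w)])+12*abs(n@[-np.sin(w),np.cos(w)])
    P=A+34*u+(7+sup)*n
    print(th,P.round(1),None if pr is None else (P-pr).round(1));pr=P
```

```text
[510.61199132  12.36102223 214.36349226] [-3.14153023e+00  6.36186187e-04  3.46111929e-01] 0.005783267189704083 [-1.05061435e-01  3.29891191e-01  1.83453532e+00 -2.66765450e-04
  9.77765906e-01  1.11977214e+00] 1.9 [-0.18436101  0.06659736 -0.15742588]
18 [519.5   1.7] None
26 [522.6   4.8] [3.  3.1]
34 [526.3   7.6] [3.7 2.8]
42 [530.6  10. ] [4.3 2.4]
50 [535.6  11.7] [4.9 1.7]
58 [541.   12.7] [5.4 1. ]
66 [546.8  12.7] [5.8 0. ]
74 [552.7  11.7] [ 5.9 -1. ]
82 [558.5   9.7] [ 5.9 -2.1]
90 [564.1   6.5] [ 5.6 -3.2]
98 [569.2   2.3] [ 5.1 -4.2]
106 [573.   -0.7] [ 3.8 -2.9]
114 [576.4  -3.8] [ 3.4 -3.2]
122 [579.5  -7.7] [ 3.1 -3.9]
130 [582.1 -12.3] [ 2.6 -4.6]
138 [584.  -17.5] [ 1.9 -5.2]
146 [585.  -23.2] [ 1.  -5.7]
```

View pics/s1.png

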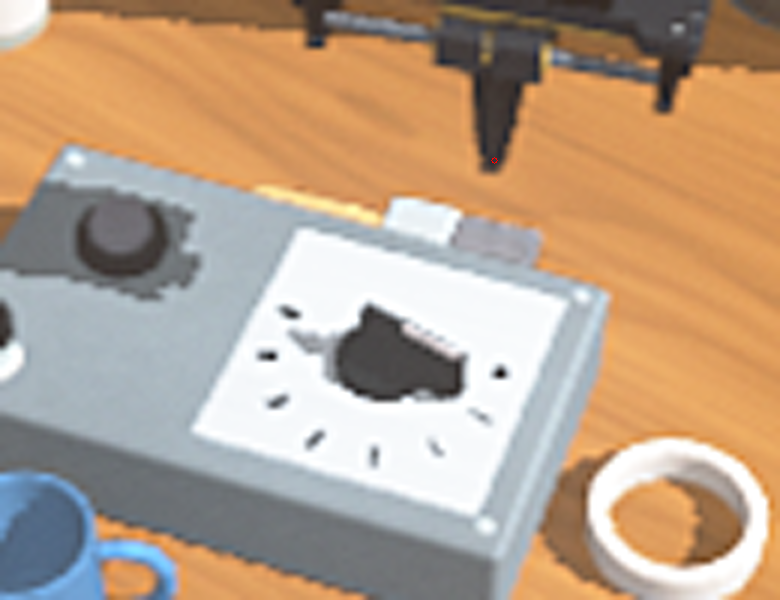

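The fingers hang in front of the selector (tip at about (492,165)) and taper to a narrow tip. The handle is unchanged on bar 1. I'll descend, then push along the arc and check part-way.

Call:
move_arm(
  commands=[
    [[0, -0.4, -4], [0, 0, 0], 0],
    [[0, -0.4, -4], [0, 0, 0], 0],
    [[0, 0, -3], [0, 0, 0], 0],
    [[0, 0, -2], [0, 0, 0], 0],
    [[0, 0, 0], [0, 0, 0], 0],
  ],
)

```text
t: 2.45
eef_pos: [509.2, 2.3, 82.7]
tcp_rot: [-3.14, 0.004, 0.342]
ft_force: [-0.4, -0.1, 1.0]
opening: 0.002
grip_force: 0.0
```

Call:
move_arm(
  commands=[
    [[0.6, 0, 0], [0, 0, 0], 0],
    [[0.6, 0.1, 0], [0, 0, 0], 0],
    [[0.4, 0.3, 0], [0, 0, 0], 0],
    [[0.4, 0.2, 0], [0, 0, 0], 0],
    [[0.5, 0.2, 0], [0, 0, 0], 0],
    [[0.5, 0.1, 0], [0, 0, 0], 0],
    [[0.6, 0, 0], [0, 0, 0], 0],
    [[0.6, -0.1, 0], [0, 0, 0], 0],
    [[0, 0, 0], [0, 0, 0], 0],
  ],
)

```text
t: 3.35
eef_pos: [553.6, 11.5, 84.7]
tcp_rot: [3.141, -0.001, 0.344]
ft_force: [-0.3, 1.0, 0.6]
opening: 0.007
grip_force: 0.4
```

Run:
```python
from h import *
s=state();print(s["eef_pos"],s["ft_force"],s["t"])
a=read_camera("scene");q=proj("scene",[540,-30,100])[0];crop("scene",q,110,80,7,"pics/s2.png",proj("scene",s["eef_pos"]),a)
```

```text
[553.5972347   11.5083109   84.68801286] [-0.32156764  0.97002948  0.57143489] 3.35
```

View pics/s2.png

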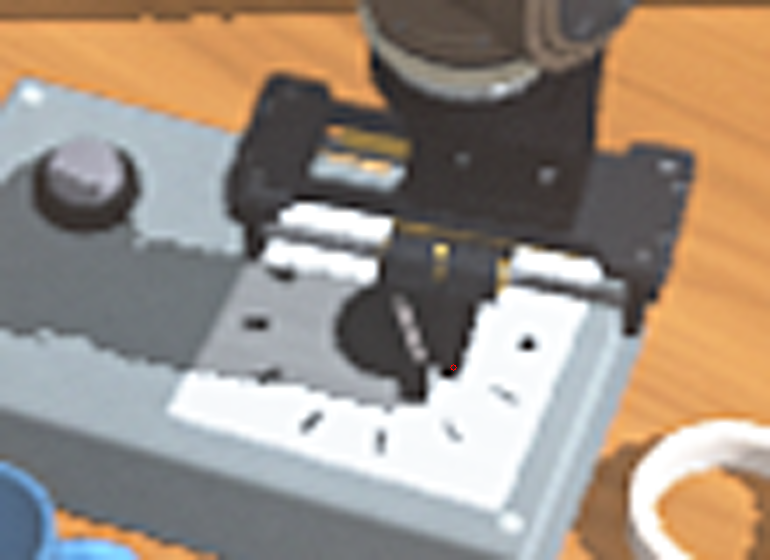

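The selector now sits on bar 3, with its ridge pointing between (425,360) and the bar at (380,440). The fingertip is free just behind it, at (453,368). This agrees with the path model, so I'll continue towards bar 4 and then just past halfway to bar 5.

Call:
move_arm(
  commands=[
    [[0.6, -0.2, 0], [0, 0, 0], 0],
    [[0.6, -0.3, 0], [0, 0, 0], 0],
    [[0.5, -0.4, 0], [0, 0, 0], 0],
    [[0.4, -0.3, 0], [0, 0, 0], 0],
    [[0.3, -0.3, 0], [0, 0, 0], 0],
    [[0, 0, 0], [0, 0, 0], 0],
  ],
)

```text
t: 4.0
eef_pos: [577.5, -4.1, 84.7]
tcp_rot: [3.141, -0.001, 0.343]
ft_force: [0.3, 0.3, 0.2]
opening: 0.001
grip_force: 0.0
```

Run:
```python
from h import *
s=state();print(s["eef_pos"],s["ft_force"],s["t"])
a=read_camera("scene");q=proj("scene",[540,-30,100])[0];crop("scene",q,110,80,7,"pics/s3.png",proj("scene",s["eef_pos"]),a)
```

```text
[577.52584137  -4.06759809  84.73021989] [0.251424   0.26186988 0.18398737] 4.0
```

View pics/s3.png

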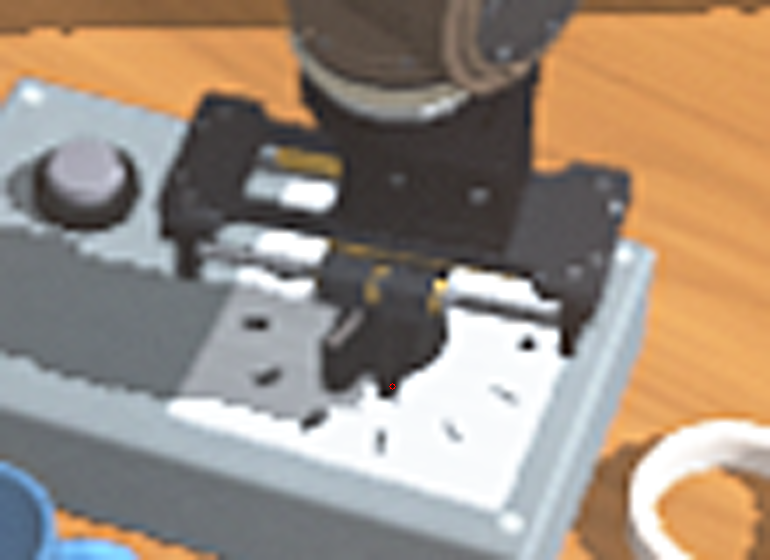

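The handle is on bar 4, pointing at (312,420), and the finger is free. Now small steps past halfway to bar 5.

Call:
move_arm(
  commands=[
    [[0.2, -0.3, 0], [0, 0, 0], 0],
    [[0.2, -0.4, 0], [0, 0, 0], 0],
    [[0.2, -0.3, 0], [0, 0, 0], 0],
    [[0, -0.2, 0], [0, 0, 0], 0],
    [[0, 0, 0], [0, 0, 0], 0],
  ],
)

```text
t: 4.55
eef_pos: [582.9, -15.8, 84.7]
tcp_rot: [3.141, -0.0, 0.344]
ft_force: [0.5, -0.6, -0.6]
opening: 0.006
grip_force: 0.0
```

Run:
```python
from h import *
s=state();print(s["eef_pos"],s["ft_force"],s["t"])
a=read_camera("scene");q=proj("scene",[540,-30,100])[0];crop("scene",q,110,80,7,"pics/s4.png",None,a)
```

```text
[582.89777711 -15.84922435  84.72257619] [ 0.48884788 -0.56603917 -0.57558512] 4.55
```

View pics/s4.png

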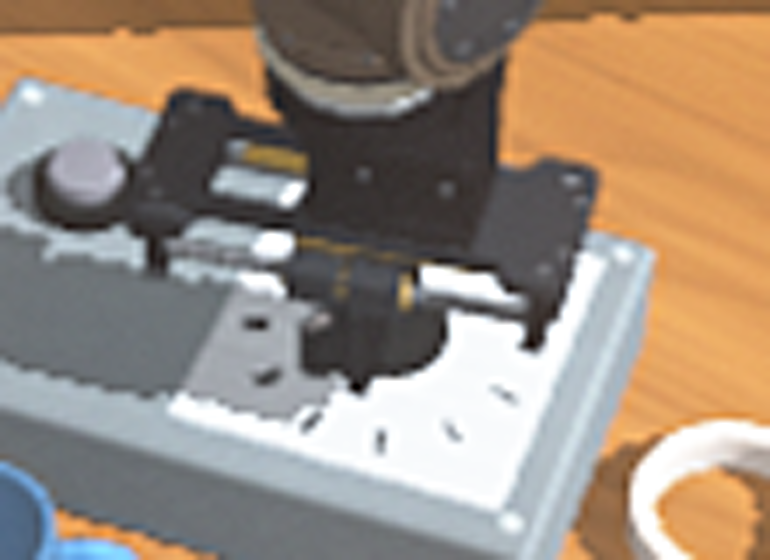

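The handle end seems to be at about (318,320), probably on bar 5, but the hand hides it. I'll back off from the handle, rise and check.

Call:
move_arm(
  commands=[
    [[0.3, 0.6, 0], [0, 0, 0], 0],
    [[0.3, 0.6, 0], [0, 0, 0], 0],
    [[0, 0, 3], [0, 0, 0], 0],
    [[0, 0, 4], [0, 0, 0], 0],
    [[0, 0, 4], [0, 0, 0], 0],
    [[-2, -4, 0], [0, 0, 0], 0],
    [[-2, -4, 0], [0, 0, 0], 0],
    [[0, -4, 0], [0, 0, 0], 0],
    [[0, -4, 0], [0, 0, 0], 0],
    [[0, 0, 0], [0, 0, 0], 0],
  ],
)

```text
t: 5.6
eef_pos: [549.0, -166.9, 194.8]
tcp_rot: [3.14, -0.001, 0.341]
ft_force: [0.3, 1.3, -0.5]
opening: 0.002
grip_force: 0.0
```

Run:
```python
from h import *
s=state();print(s["eef_pos"],s["ft_force"],s["t"])
a=read_camera("scene");q=proj("scene",[540,-50,100])[0]
c=[560.5,-91];M=[[48*np.cos(np.radians(105-30*k)),65+48*np.sin(np.radians(105-30*k)),108] for k in (4,5,6)]
crop("scene",q,110,80,7,"pics/s5.png",proj("scene",con(c,.249,M+[[-30,-95,92],[0,65,108]])),a)
print(con(c,.249,[-30,-95,92]))
```

```text
[ 548.99939153 -166.9080499   194.76459773] [ 0.29885566  1.3047862  -0.52715676] 5.6
[[ 554.83653748 -190.46318511   92.        ]]
```

View pics/s5.png

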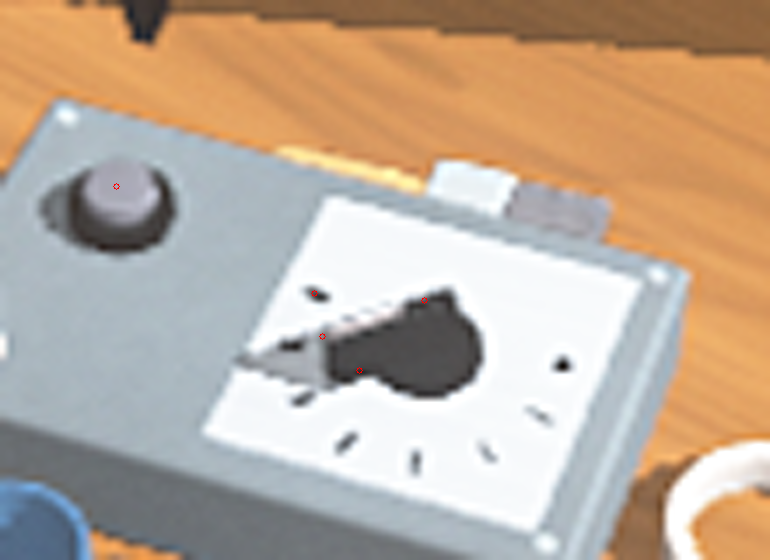

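The selector rests on bar 5: the ridge end coincides with the predicted bar-5 marker at (322,336). The button top is at about (120,186), matching the prediction. Next I'll move above the button and press.

Call:
move_arm(
  commands=[
    [[0.6, -2.7, 0], [0, 0, 0], 0],
    [[0, 0, -4], [0, 0, 0], 0],
    [[0, 0, -3], [0, 0, 0], 0],
    [[0, 0, -2], [0, 0, 0], 0],
    [[0, 0, -0.8], [0, 0, 0], 0],
    [[0, 0, 0], [0, 0, 0], 0],
    [[0, 0, 0], [0, 0, 0], 0],
  ],
)

```text
t: 6.35
eef_pos: [555.3, -190.0, 97.6]
tcp_rot: [3.141, -0.001, 0.344]
ft_force: [-0.4, 0.2, 0.6]
opening: 0.005
grip_force: 0.0
```

Call:
move_arm(
  commands=[
    [[0, 0, -0.4], [0, 0, 0], 0],
    [[0, 0, -0.3], [0, 0, 0], 0],
    [[0, 0, -0.3], [0, 0, 0], 0],
    [[0, 0, -0.1], [0, 0, 0], 0],
    [[0, 0, 0], [0, 0, 0], 0],
    [[0, 0, 0], [0, 0, 0], 0],
  ],
)

```text
t: 6.95
eef_pos: [555.2, -190.5, 86.3]
tcp_rot: [3.141, -0.001, 0.344]
ft_force: [1.4, 2.0, 5.7]
opening: 0.007
grip_force: 3.2
```

Call:
move_arm(
  commands=[
    [[0, 0, -0.1], [0, 0, 0], 0],
    [[0, 0, -0.1], [0, 0, 0], 0],
    [[0, 0, 0], [0, 0, 0], 0],
    [[0, 0, 0], [0, 0, 0], 0],
  ],
)

```text
t: 7.35
eef_pos: [555.3, -190.5, 85.9]
tcp_rot: [3.14, -0.002, 0.344]
ft_force: [-3.5, 4.3, 24.9]
opening: 0.008
grip_force: 12.3
```

The button is bottomed: 25 N, and z stopped at 85.9. I'll release straight up and move clear.

Call:
move_arm(
  commands=[
    [[0, 0, 0.5], [0, 0, 0], 0],
    [[0, 0, 1], [0, 0, 0], 0],
    [[0, 0, 3], [0, 0, 0], 0],
    [[0, 0, 4], [0, 0, 0], 0],
    [[0, 0, 4], [0, 0, 0], 0],
    [[-3, 0, 0], [0, 0, 0], 0],
    [[-4, 0, 0], [0, 0, 0], 0],
    [[-3, 0, 0], [0, 0, 0], 0],
    [[0, 0, 0], [0, 0, 0], 0],
    [[0, 0, 0], [0, 0, 0], 0],
  ],
)

```text
t: 8.35
eef_pos: [454.7, -190.7, 209.2]
tcp_rot: [3.141, -0.0, 0.343]
ft_force: [0.3, -0.2, 0.8]
opening: 0.003
grip_force: 0.0
```

Run:
```python
from h import *
s=state();print(s["eef_pos"],s["ft_force"],s["t"])
a=read_camera("scene");q=proj("scene",[560,-80,100])[0]
crop("scene",q,130,100,6,"pics/s6.png",None,a)
```

```text
[ 454.65418663 -190.74392885  209.21498799] [ 0.27854589 -0.20224875  0.79975804] 8.35
```

View pics/s6.png

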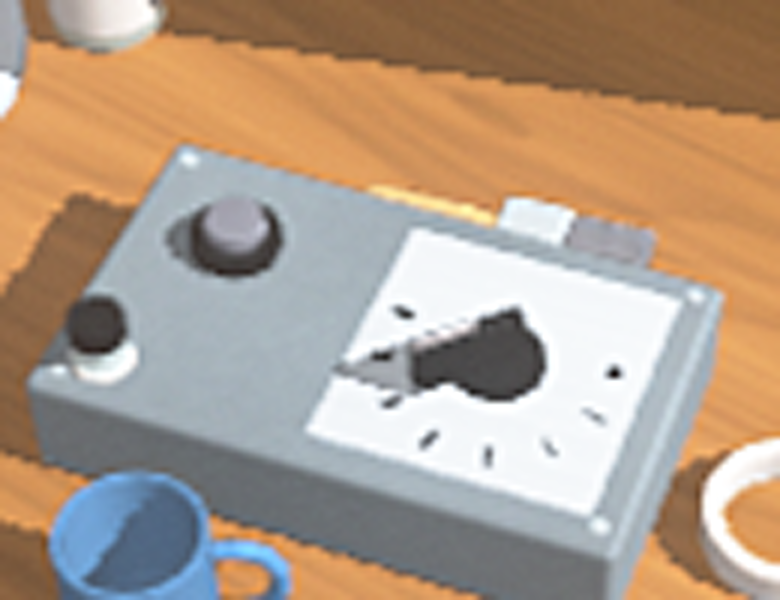

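The selector is still on bar 5 (handle end near (412,360)) and the button is up again at (237,222). The pot, at (100,340), and the mug and tape are where they were.

```bash
python3 -c "
from cell import env
print(env.job_done())"
```

```text
the job is handed in; nothing more can be done
None
```

I pushed the selector clockwise from bar 1 to bar 5, then pressed the start button fully down and let it come back up; nothing else in view moved, and the job was handed in at about 8.4 s.

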